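# Return a used reagent cartridge through the flap

## Task

With the fingertips, push the used white reagent cartridge along the feed deck of the return box and in through the hanging flap, until it drops down the chute inside, then draw the fingers back out so that the flap swings fully shut. Only push the cartridge, never pick it up, and go easy on the flap; leave the vial, the jar and everything else on the bench where they are.

Things in the scene. Friction and masses are not known exactly. Their poses are not given: they have to be found in the camera images.
- mouth (a point): Point on the deck at the middle of the return box's doorway, right below the hanging flap. x points straight into the box along the feed lane, y left, z up. The white box is fixed to the bench (place and yaw vary). Its flat feed deck, 90 mm above the bench and 210 mm wide, runs from 200 mm before the flap to 24 mm behind it. The doorway is 104 mm wide.
- chute_edge (a point): Middle of the deck's inner edge, 24 mm behind the flap. From here a 50 degree steel chute drops into the box, whose end wall is 204 mm behind the flap: once the cartridge's middle is past this edge it tips over and slides down by itself. Axes as at the mouth.
- lane_start (a point): Point on the deck's centre line where the straight lane begins, 50 mm before the flap. Two rails, 6 mm thick and 12 mm high, guide the cartridge: 60 mm apart from here to the chute edge, and flaring outwards from here towards the robot, to 124 mm apart 160 mm before the flap. Axes as at the mouth.
- lintel (a point): Middle of the top of the lintel, 67 mm above the deck, straight above the flap. The lintel is 8 mm high and reaches from 4 mm before to 20 mm behind the flap; a clear cover continues it inwards. Nothing of the box is higher. The push is easiest with the gripper leaning back towards the robot by 20 to 40 degrees, fingertips pointing into the doorway, which keeps its body clear.
- flap (a joint): Thin aluminium flap, 98 mm wide, 60 g, hanging in the doorway from a free hinge 57 mm above the deck; its lower edge hangs 4 mm above the deck. 0 rad = hanging shut; grows to 1.45 as its lower edge swings inwards; it cannot swing outwards. No spring: the cartridge or a fingertip pushes it open with less than 1 N and it falls shut by its own weight.
- cartridge: Used cartridge, origin at the centre of its underside, a white plastic box 70 mm long (its x axis), 50 mm wide, 30 mm high, about 90 g, loose, lying flat on the deck well before the flap, roughly in line with the lane. Its x axis points roughly into the box.
- vial: amber glass vial, 22 mm across, 42 mm tall, standing on the deck beside the lane (box +y side); leave alone. Origin: centre of its underside
- pot: small white jar, 26 mm across, 30 mm tall, standing on the deck beside the lane (box -y side); leave alone. Origin: centre of its underside
- bottle: amber bottle, 60 mm across, 130 mm tall, on the bench to the left; leave alone. Origin: centre of its underside
- kit_box: paper carton 110 x 75 x 70 mm, on the bench to the right; leave alone. Origin: centre of its underside
- tube_tray: white divided tray 160 x 90 x 50 mm, on the bench to the right; leave alone. Origin: centre of its underside
- pipette: pipette about 200 mm long and 20 mm thick, lying on the bench to the left; leave alone. Origin: centre of its underside
- discard_tub: yellow tub, 132 mm across, 125 mm tall, on the bench far left; leave alone. Origin: centre of its underside
Not all that is in view belongs to the job. Leave any pink or red look-alike of the cartridge alone.

How it is judged (in metres and radians):
On the way, in this order (a step that is already met when the one before it is completed fails the run):
1. the flap is pushed open while the cartridge's middle has not yet passed the edge of the chute (value of joint flap above 0.3 rad and x of cartridge in the frame of mouth below 0.024 m), for 0.05 s.
2. the cartridge has gone through the flap and down the chute into the box (x of cartridge in the frame of mouth between 0.06 and 0.205 m and y of cartridge in the frame of mouth between -0.052 and 0.052 m and z of cartridge in the frame of mouth below -0.03 m), for 0.1 s.
At the end, for the whole second after the job is handed in: The cartridge lies at rest (slower than 20 mm/s) inside the box: its origin 60 to 205 mm behind the flap, between the side walls and at least 30 mm below the deck; the flap hangs shut (within 0.06 rad) (all of step 2 and value of joint flap below 0.06 rad and linear speed of cartridge below 0.02 m/s); the robot touches nothing.
It fails at once if the cartridge is lifted (more than 15 mm above the deck) (z of cartridge in the frame of mouth above 0.015 m).
It fails at once if the flap is forced or a finger is jammed in it (more than 15 N between the robot and the flap) (contact force between any of the arm, the fingers and flap above 15 N).
It fails at once if a bystander is shifted by more than 20 mm (distance of any of vial, pot, bottle, kit_box, tube_tray, pipette, discard_tub from where it was at the start of the episode above 0.02 m).
It also fails if it takes over 38 s, if anything falls off the work surface, if the arm or the gripper's body presses on something with over 40 N, if the wrist force passes 120 N, or if a joint passes its speed limit or range.

## Robot

A 6-joint arm with a two-finger parallel gripper is mounted at the origin on the work surface. World frame = base frame: x ahead of the robot, y to its left, z up, the work surface at z = 0. Lengths are in mm, angles in rad, forces in N, time in s.
With the tool pointing down it reaches from about 350 to 775 mm from the base axis. Payload 7.3 kg.
Tool frame: the origin (TCP) lies on the centre line of the jaws, within the pads' length; the fingertips stand 22 mm ahead of it and the grasp point (between the pads) lies 3 mm ahead of it (tip_extent is the distance from the TCP to the fingertips, in mm); z points along the fingers, y is the line along which they close (so a half turn about z gives the same grasp; the last joint's range is limited). The gripper opens to 92 mm and grips with 3 to 60 N. Pads are 19 mm wide; open, the fingers measure 130 mm over their backs; the gripper's body (75 mm by 190 mm) begins 47 mm behind the grasp point.
Start: joints at [-0.146, 0.342, 1.524, -0, 1.275, -0.146], TCP at [525.017, 0.02, 248.741] pointing down, gripper open.
Joint ranges: [-2.53, 2.53], [-0.77, 2.02], [0.04, 2.7], [-1, 4.14], [0.28, 2.66], [-3.11, 3.11]. Speed limits (rad/s): [2.57, 2.57, 3.14, 3.14, 3.14, 3.14].

## Interface

Orientations are given as a 3x3 rotation matrix whose columns are the frame's x, y, z axes.
In Python, from station import * gives the robot as it stands.
- The arm moves only by the tool drive_tool, never from a script. Its argument "increments" is a list of rows, each an object with "translation": the shift along the tool's x, y, z in cm, a list of three; "dr": the turn, a rotation vector about the tool's x, y, z in degrees, a list of three; "grip": the opening, from -1 (shut) to 1 (fully open). A call has 1 to 12 rows; each row shifts and turns the commanded pose from where the row before left it, along the tool's axes as they then stand; what a row does not reach is not made up. A row lasts 1/12 s, in which the tool goes at most 41.7 mm and 7.16 degrees, less where a joint would pass 70% of its speed; a pose out of reach is approached as far as the arm can. A call with a gripper value outside its range is refused whole. The fingers move at their own pace and stop on an object; "grip_force" is the grip in N (left out, the last holds). Time passes only in rows, so rows that do not move let the fingers close. It gives the time, the measured TCP pose, the force, the opening and the grip force at its end, in the units of the state.
- state(): the state, without advancing time (a new reading comes with each control period).
- get_image(name): name is "scene" or "side" or "wrist"; returns a dict with "frame" (400x640x3 uint8, red, green, blue), "fx", "fy", "cx", "cy" (pixels), "k1" (the pictures are not rectified: a ray, as slopes to the right and down, at radius r is drawn at 1 + k1 r^2 times it, then the intrinsics apply), "R" (3x3) and "t" (3): a world point X has camera coordinates R X + t; the wrist camera has in their place "T_tool_cam" (4x4, takes a point from camera to tool coordinates, whose origin is the TCP and whose axes are the flange's). Camera axes: x right, y down, z forward; pixel columns grow to the right and rows downward; lengths in mm; the calibration is good to about 2 mm. A picture is of the moment at which its call begins: read the wrist's pose just before it. There is no depth.
- hand_in(): hands the job in; it is judged then, once.
The state is a dict: "time_s": time; "q": joint angles; "qd": joint speeds; "effort": joint torques, N m; "tool_pos": TCP position; "orientation": TCP orientation; "contact_force": force on the tool from outside, world axes, zero at the start; "moment": the same for the moment, N m; "opening": finger opening in mm; "finger_force": force on a finger pad.
Only numpy, scipy, OpenCV 4.12 (cv2) and the standard library are available. Lean on these libraries where they do the work, as an engineer would, in place of code of your own. Each camera call takes 0.05 s, during which the arm holds its last target. There are 200 camera calls.

## Working session

There is one attempt and no reset: what is moved stays moved. The work goes in short steps, Python scripts to look and compute and a tool call to move; the robot and the scene stay as the last step left them, time stands still between calls to the robot, and variables do not carry over. Pictures are saved under pics/ and viewed, at most 10 in all, crops included, and the job is handed in when it is done.

Besides the shell and the picture viewer there is one more tool, called after "Request:" by a JSON object that holds its "op" and its "data". drive_tool: Moves the arm, as the interface text tells. Its arguments: {"type":"object","properties":{"increments":{"type":"array"},"grip_force":{"type":"number"}},"required":["increments"]}

```bash
ls; mkdir -p pics; python3 - <<'E'
from station import *
import cv2
s=state(); print(s)
for n in ["scene","side"]:
    g=get_image(n); cv2.imwrite(f"pics/{n}0.png",g["frame"][:,:,::-1])
    print(n,{k:v for k,v in g.items() if k!="frame"})
E
```

```text
pics
{'time_s': 0.0, 'q': array([-1.46030457e-01,  3.42709884e-01,  1.52501868e+00,  1.14657363e-05,
        1.27540292e+00, -1.46008416e-01]), 'qd': array([-0.00058936, -0.000755  , -0.00028785, -0.00019288, -0.00066216,
       -0.00058888]), 'effort': array([ 7.61924657e-04, -4.31245601e+01, -2.44219762e+01,  7.17750052e-02,
        5.59406646e-02, -1.04314388e-04]), 'tool_pos': array([5.24624238e+02, 6.48177614e-02, 2.48051023e+02]), 'orientation': array([[ 2.55654715e-05,  9.99998843e-01, -1.52085673e-03],
       [ 9.99999972e-01, -2.52084472e-05,  2.34770813e-04],
       [ 2.34732203e-04, -1.52086269e-03, -9.99998816e-01]]), 'contact_force': array([-0.63582967,  0.30236549,  0.40108034]), 'moment': array([0.02071275, 0.03999345, 0.0669609 ]), 'finger_force': 0.0, 'opening': 91.96136097854023}
scene {'fx': 478.47239625646046, 'fy': 478.47239625646046, 'cx': 322.775789232067, 'cy': 201.13526134688627, 'k1': -0.0439068073709666, 'R': array([[-0.74674745,  0.66502933,  0.01020943],
       [ 0.3669302 ,  0.42472386, -0.82763027],
       [-0.5547346 , -0.61428465, -0.56118081]]), 't': array([ 410.97539046, -107.54239478, 1961.08932338])}
side {'fx': 383.6259659644876, 'fy': 383.6259659644876, 'cx': 321.14582281235226, 'cy': 202.7881706460195, 'k1': -0.08974870057068217, 'R': array([[ 0.90205976, -0.43122426, -0.01827076],
       [-0.24675246, -0.48051464, -0.84155743],
       [ 0.35412061,  0.76364345, -0.53985857]]), 't': array([-501.84666633,  243.78651926,  899.7443258 ])}
```

View pics/scene0.png

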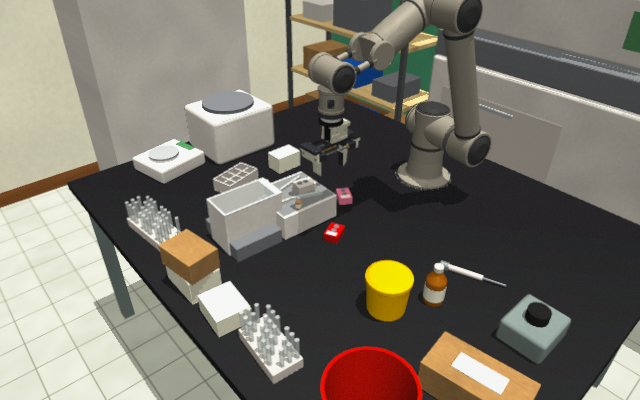

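View pics/side0.png

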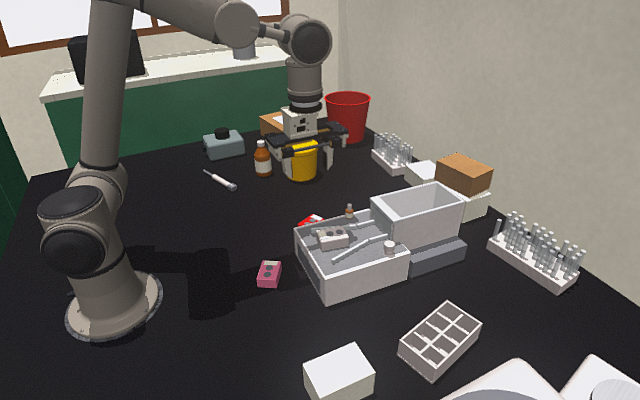

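The scene view shows the box at about (265,210), and the side view shows its deck at (350,250). On the deck are the cartridge (333,238), the vial (349,212) and the jar (389,248). I'll zoom in to get corner pixels.

```bash
cat > h.py <<'E'
from station import *
import cv2, numpy as np
def und(g,uv):
    K=np.array([[g["fx"],0,g["cx"]],[0,g["fy"],g["cy"]],[0,0,1]])
    d=np.array([g["k1"],0,0,0,0.])
    return cv2.undistortPoints(np.array(uv,float).reshape(-1,1,2),K,d).reshape(-1,2)
def cam(g,s=None):
    if "R" in g: return g["R"],g["t"]
    T=g["T_tool_cam"]; Rw=s["orientation"]@T[:3,:3]; p=s["orientation"]@T[:3,3]+s["tool_pos"]
    return Rw.T,-Rw.T@p
def onplane(g,uv,z,s=None):
    R,t=cam(g,s); x=und(g,uv); c=-R.T@t
    d=np.c_[x,np.ones(len(x))]@R
    return c+d*((z-c[2])/d[:,2])[:,None]
def proj(g,X,s=None):
    R,t=cam(g,s); 
    K=np.array([[g["fx"],0,g["cx"]],[0,g["fy"],g["cy"]],[0,0,1]])
    return cv2.projectPoints(np.array(X,float).reshape(-1,1,3),cv2.Rodrigues(R)[0],t,K,np.array([g["k1"],0,0,0,0.]))[0].reshape(-1,2)
E
python3 - <<'E'
from h import *
a=cv2.imread("pics/side0.png")[170:310,285:480]
cv2.imwrite("pics/side_c.png",cv2.resize(a,None,fx=4,fy=4,interpolation=cv2.INTER_CUBIC))
s=state(); g=get_image("wrist"); cv2.imwrite("pics/wrist0.png",g["frame"][:,:,::-1])
print({k:v for k,v in g.items() if k!="frame"})
E
```

```text
{'fx': 321.3290039314183, 'fy': 321.3290039314183, 'cx': 318.28951776678605, 'cy': 201.39829393978414, 'k1': -0.006068353878843633, 'T_tool_cam': array([[-1.25180093e-03, -9.58015448e-01, -2.86713855e-01,
         7.76931880e+01],
       [ 9.99999096e-01, -1.33999336e-03,  1.11381232e-04,
         4.67192719e-01],
       [-4.90899602e-04, -2.86713456e-01,  9.58016259e-01,
        -1.37215888e+02],
       [ 0.00000000e+00,  0.00000000e+00,  0.00000000e+00,
         1.00000000e+00]])}
```

View pics/side_c.png

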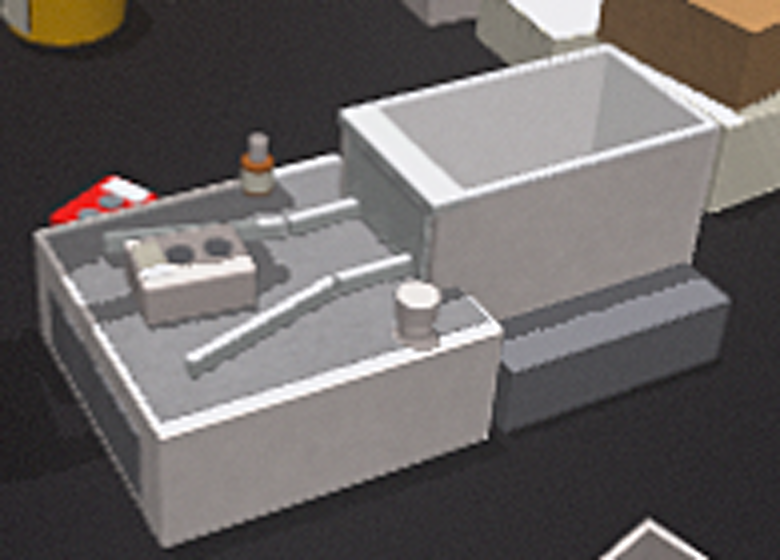

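View pics/wrist0.png

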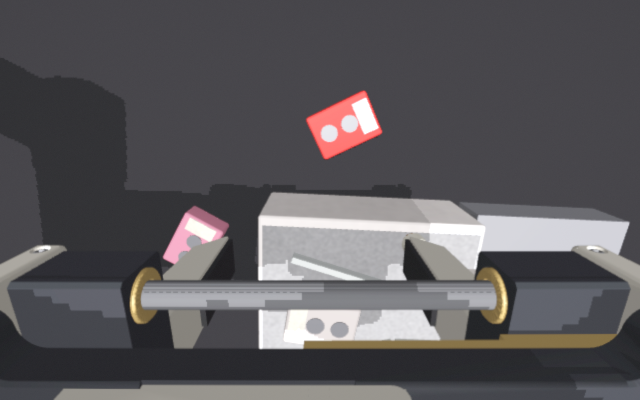

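The side crop shows the deck's front corners at (35,232) and (160,435). The lintel's front edge runs from (340,112) to (435,208), and the rail bends are at about (268,222) and (335,280). The cartridge's top corners are (127,240), (148,292), (257,262) and (240,225). In the wrist view the fingers hide part of the deck.

```bash
python3 - <<'E'
from h import *
np.set_printoptions(precision=1,suppress=True)
g=get_image("side")
c=lambda L:[(285+(x+.5)/4-.5,170+(y+.5)/4-.5) for x,y in L]
P=lambda n,L,z:print(n,*onplane(g,c(L),z)[:,:2])
P("deck FL FR BR",[(35,232),(160,436),(502,328)],90)
P("box top NL FL FR NR",[(340,112),(608,45),(718,122),(435,208)],157)
P("rail ends near L,R; bends L,R; gate L,R",[(105,236),(190,358),(268,220),(335,278),(355,203),(408,259)],102)
P("cart top NL NR FR FL",[(127,240),(148,292),(257,262),(240,225)],120)
P("vial jar base",[(257,190),(417,340)],90)
b=onplane(g,c([(340,112),(435,208)]),157)
a=get_image("scene"); cv2.imwrite("pics/scene_c.png",cv2.resize(a["frame"][155:265,195:355,::-1],None,fx=5,fy=5,interpolation=cv2.INTER_CUBIC))
E
```

```text
deck FL FR BR [466.4 -24.3] [ 456.5 -230.3] [ 678.1 -240.5]
box top NL FL FR NR [660.4 -79. ] [872.4 -89. ] [ 869.9 -200.1] [ 654.  -195.5]
rail ends near L,R; bends L,R; gate L,R [499.  -63.9] [ 494.2 -192.4] [599.4 -95.7] [ 606.2 -166.7] [ 659.  -105.1] [ 656.3 -171. ]
cart top NL NR FR FL [499.8 -96.2] [ 489.4 -147.8] [ 559.9 -151.5] [ 568.8 -113.9]
vial jar base [618.  -48.1] [ 626.9 -226.5]
```

View pics/scene_c.png

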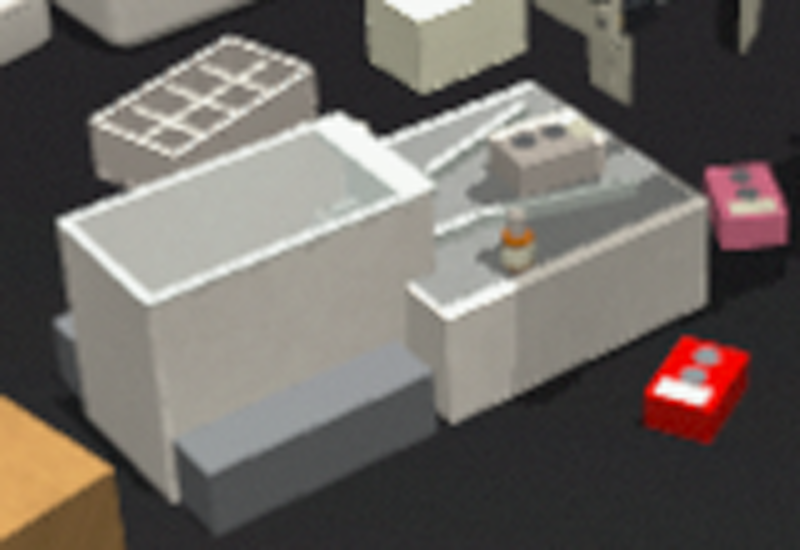

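From the side view the mouth is at about (661,-137), yaw about -2.7°. The front edge and the lintel both give this. The cartridge is at about (527,-126). Next I turn the closing line across the lane, shut the fingers and lean.

Request:
{"op": "drive_tool", "data": {"increments": [{"translation": [0,0,0],"dr": [0,0,7.1],"grip": -1},{"translation": [0,0,0],"dr": [0,0,7.1],"grip": -1},{"translation": [0,0,0],"dr": [0,0,7.1],"grip": -1},{"translation": [0,0,0],"dr": [0,0,7.1],"grip": -1},{"translation": [0,0,0],"dr": [0,0,7.1],"grip": -1},{"translation": [0,0,0],"dr": [0,0,7.1],"grip": -1},{"translation": [0,0,0],"dr": [0,0,7.1],"grip": -1},{"translation": [0,0,0],"dr": [0,0,7.1],"grip": -1},{"translation": [0,0,0],"dr": [0,0,7.1],"grip": -1},{"translation": [0,0,0],"dr": [0,0,7.1],"grip": -1},{"translation": [0,0,0],"dr": [0,0,7.1],"grip": -1},{"translation": [0,0,0],"dr": [0,0,7.1],"grip": -1}]}}

```text
time_s: 1.25
tool_pos: [524.9, 0.0, 248.6]
orientation: [[0.997, 0.078, -0.0], [0.078, -0.997, 0.0], [-0.0, -0.0, -1.0]]
contact_force: [-0.7, 0.5, -0.1]
opening: 16.5
finger_force: 0.0
```

Request:
{"op": "drive_tool", "data": {"increments": [{"translation": [0,3,0],"dr": [0,0,7.1],"grip": -1},{"translation": [-2,3,0],"dr": [0,0,0.4],"grip": -1},{"translation": [-2,3,0],"dr": [0,0,0],"grip": -1},{"translation": [-2,3,0],"dr": [0,0,0],"grip": -1},{"translation": [-2,0.5,0],"dr": [0,0,0],"grip": -1},{"translation": [0,0,0],"dr": [0,7,0],"grip": -1},{"translation": [0,0,0],"dr": [0,7,0],"grip": -1},{"translation": [0,0,0],"dr": [0,7,0],"grip": -1},{"translation": [0,0,0],"dr": [0,7,0],"grip": -1},{"translation": [0,0,0],"dr": [0,0,0],"grip": -1},{"translation": [0,0,0],"dr": [0,0,0],"grip": -1}]}}

```text
time_s: 2.17
tool_pos: [442.2, -121.2, 248.6]
orientation: [[0.883, -0.049, 0.466], [-0.044, -0.999, -0.022], [0.467, -0.001, -0.884]]
contact_force: [-0.3, 0.2, 0.9]
opening: 0.2
finger_force: 0.0
```

```bash
python3 - <<'E'
from h import *
np.set_printoptions(precision=1,suppress=True)
s=state(); w=get_image("wrist"); g=get_image("side"); a=get_image("scene")
cv2.imwrite("pics/w1.png",w["frame"][:,:,::-1])
c1=cv2.resize(a["frame"][170:225,260:350,::-1],(450,275),interpolation=cv2.INTER_CUBIC)
top=np.hstack([w["frame"][80:380,:,::-1],np.zeros((300,160,3),np.uint8)])
c2=cv2.resize(g["frame"][215:265,300:370,::-1],(350,250),interpolation=cv2.INTER_CUBIC)
b=np.zeros((300,800,3),np.uint8); b[:275,:450]=c1; b[:250,450:]=c2
cv2.imwrite("pics/m1.png",np.vstack([top,b]))
# scene check of box from earlier crop pixels
c=lambda L:[(195+(x+.5)/5-.5,155+(y+.5)/5-.5) for x,y in L]
print("deck FR FL BL",onplane(a,c([(530,82),(705,202),(447,315)]),90)[:,:2])
print("top NL NR FL FR",onplane(a,c([(437,185),(342,113),(150,303),(60,222)]),157)[:,:2])
E
```

```text
deck FR FL BL [[ 456.2 -232.6]
 [ 468.3  -26.3]
 [ 686.1  -38.3]]
top NL NR FL FR [[ 657.4  -82. ]
 [ 651.3 -195.9]
 [ 869.3  -91.5]
 [ 865.4 -204.5]]
```

View pics/m1.png

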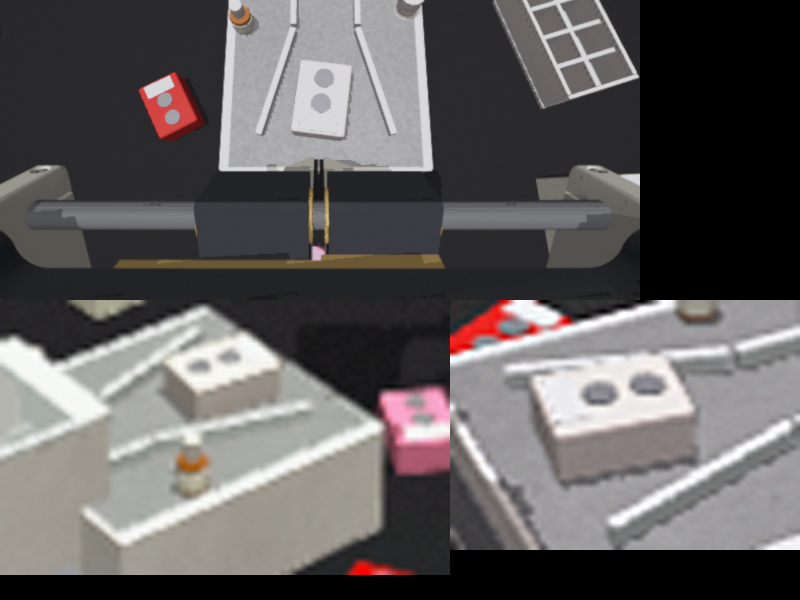

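The wrist view is clear. The cartridge's top corners are at about (304,141), (352,146), (345,217) and (292,212) in full-frame pixels, yawed a little. The rail bends are at about (295,107) and (358,105), and the lane ahead is free.

```bash
python3 - <<'E'
from h import *
np.set_printoptions(precision=1,suppress=True)
s=state(); w=get_image("wrist")
m=np.array([661-2,-137.5]); y=np.radians(-2.8); A=np.array([[np.cos(y),np.sin(y)],[-np.sin(y),np.cos(y)]])
def P(n,L,z):
    X=onplane(w,L,z,s)[:,:2]; print(n,*X,"| box",*((X-m)@A.T))
P("cart FL FR NR NL",[(304,141),(352,146),(345,217),(292,212)],120)
P("bends L R, near ends L R",[(294,108),(358,105),(260,213),(393,212)],102)
P("deck front L R",[(220,249),(431,249)],90)
P("vial, jar base",[(243,112),(409,95)],90)
E
```

```text
cart FL FR NR NL [ 566.5 -114.2] [ 559.4 -159.3] [ 492.  -148.3] [ 498.9 -100.6] | box [-93.5  18.8] [-98.4 -26.6] [-166.3  -19. ] [-161.7   29. ]
bends L R, near ends L R [ 610.4 -104.8] [ 610.6 -170.9] [502.4 -68.5] [ 497.3 -196.5] | box [-50.2  30.3] [-46.7 -35.7] [-159.7   61.3] [-158.6  -66.8]
deck front L R [470.7 -26.8] [ 460.7 -233.2] | box [-193.5  101.4] [-193.4 -105.3]
vial, jar base [614.7 -49.6] [ 626.  -228.8] | box [-48.6  85.7] [-28.5 -92.8]
```

Request:
{"op": "drive_tool", "data": {"increments": [{"translation": [-1.0,0.1,1.87],"dr": [0,0,0],"grip": -1},{"translation": [-1.0,0.1,1.87],"dr": [0,0,0],"grip": -1},{"translation": [-1.0,0.1,1.87],"dr": [0,0,0],"grip": -1},{"translation": [-1.0,0.1,1.87],"dr": [0,0,0],"grip": -1},{"translation": [-1.0,0.1,1.87],"dr": [0,0,0],"grip": -1},{"translation": [-0.95,0,1.87],"dr": [0,0,0],"grip": -1},{"translation": [0,0,0],"dr": [0,0,0],"grip": -1},{"translation": [0,0,0],"dr": [0,0,0],"grip": -1}]}}

```text
time_s: 3.03
tool_pos: [443.9, -125.8, 121.1]
orientation: [[0.883, -0.046, 0.467], [-0.042, -0.999, -0.02], [0.468, -0.002, -0.884]]
contact_force: [-0.1, 0.5, 0.2]
opening: 0.3
finger_force: 0.0
```

Request:
{"op": "drive_tool", "data": {"increments": [{"translation": [0.71,0,0.37],"dr": [0,0,0],"grip": -1},{"translation": [0.71,0,0.37],"dr": [0,0,0],"grip": -1},{"translation": [0.71,0,0.37],"dr": [0,0,0],"grip": -1},{"translation": [0.53,0,0.28],"dr": [0,0,0],"grip": -1},{"translation": [0.53,0,0.28],"dr": [0,0,0],"grip": -1},{"translation": [0.53,0,0.28],"dr": [0,0,0],"grip": -1},{"translation": [0.53,0,0.28],"dr": [0,0,0],"grip": -1},{"translation": [0.53,0,0.28],"dr": [0,0,0],"grip": -1},{"translation": [0.53,0,0.28],"dr": [0,0,0],"grip": -1},{"translation": [0.53,0,0.28],"dr": [0,0,0],"grip": -1},{"translation": [0.53,0,0.28],"dr": [0,0,0],"grip": -1},{"translation": [0.53,0,0.28],"dr": [0,0,0],"grip": -1}]}}

```text
time_s: 4.03
tool_pos: [521.7, -129.8, 122.0]
orientation: [[0.882, -0.047, 0.469], [-0.042, -0.999, -0.022], [0.469, -0.0, -0.883]]
contact_force: [-1.6, -0.2, 1.1]
opening: 0.3
finger_force: 0.5
```

```bash
cat > look.py <<'E'
from h import *
import sys
s=state(); w=get_image("wrist"); g=get_image("side"); a=get_image("scene")
top=w["frame"][0:300,120:520,::-1]
c1=cv2.resize(a["frame"][165:235,235:335,::-1],(400,280),interpolation=cv2.INTER_CUBIC)
c2=cv2.resize(g["frame"][185:270,295:415,::-1],(400,283),interpolation=cv2.INTER_CUBIC)
b=np.zeros((583,800,3),np.uint8); b[:300,:400]=top; b[:280,400:]=c1; b[300:,:400]=c2
cv2.imwrite(sys.argv[1],b)
print(s["tool_pos"],s["contact_force"],s["time_s"])
E
python3 look.py pics/m2.png
```

```text
[ 521.68333471 -129.83771343  122.00951375] [-1.60711261 -0.24572093  1.12419016] 4.0333
```

View pics/m2.png

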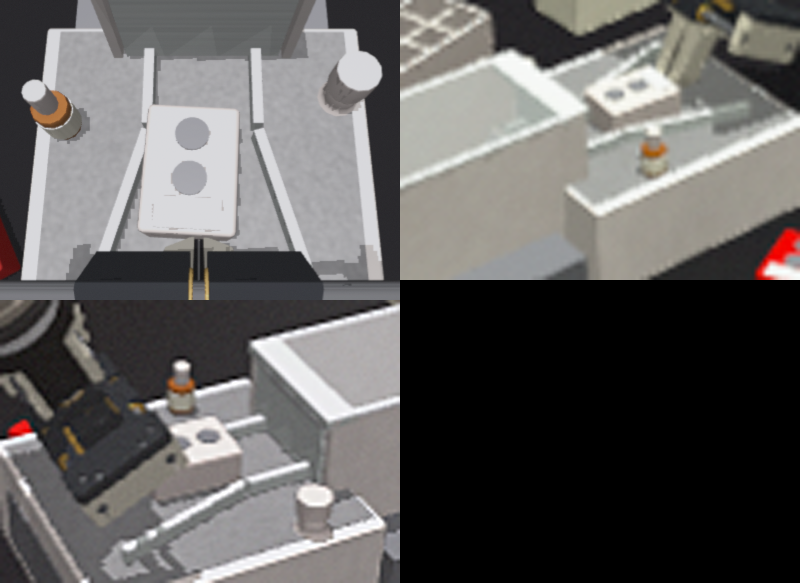

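The cartridge is straight now and about 5 mm left of the lane's middle, at the start of the straight rails. I'll keep pushing gently with a slight drift to the right.

Request:
{"op": "drive_tool", "data": {"increments": [{"translation": [0.44,0.04,0.23],"dr": [0,0,0],"grip": -1},{"translation": [0.44,0.04,0.23],"dr": [0,0,0],"grip": -1},{"translation": [0.44,0.04,0.23],"dr": [0,0,0],"grip": -1},{"translation": [0.44,0.04,0.23],"dr": [0,0,0],"grip": -1},{"translation": [0.44,0.04,0.23],"dr": [0,0,0],"grip": -1},{"translation": [0.44,0.04,0.23],"dr": [0,0,0],"grip": -1},{"translation": [0.44,0.0,0.23],"dr": [0,0,0],"grip": -1},{"translation": [0.44,0,0.23],"dr": [0,0,0],"grip": -1},{"translation": [0.44,0,0.23],"dr": [0,0,0],"grip": -1},{"translation": [0.44,0,0.23],"dr": [0,0,0],"grip": -1},{"translation": [0.44,0,0.23],"dr": [0,0,0],"grip": -1},{"translation": [0.44,0,0.23],"dr": [0,0,0],"grip": -1}]}}

```text
time_s: 5.18
tool_pos: [580.9, -135.1, 122.4]
orientation: [[0.882, -0.047, 0.469], [-0.042, -0.999, -0.022], [0.469, -0.0, -0.883]]
contact_force: [-1.0, -1.4, -0.5]
opening: 0.6
finger_force: 0.6
```

```bash
python3 look.py pics/m3.png
```

```text
[ 580.91995365 -135.05598226  122.41906827] [-0.95099023 -1.41515701 -0.52991581] 5.1833
```

View pics/m3.png

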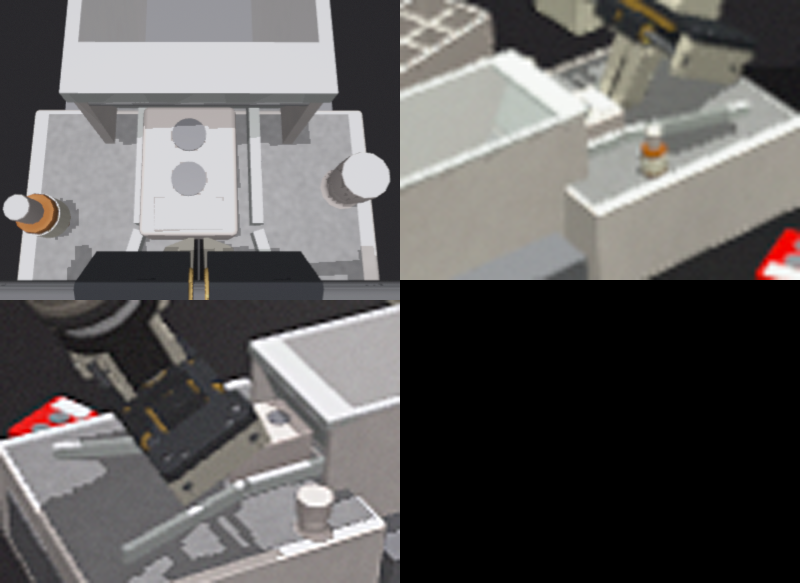

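The cartridge is now straight in the lane and its nose is under the flap. The fingers are centred and both bystanders are clear. I'll push on slowly.

Request:
{"op": "drive_tool", "data": {"increments": [{"translation": [0.35,0,0.19],"dr": [0,0,0],"grip": -1},{"translation": [0.35,0,0.19],"dr": [0,0,0],"grip": -1},{"translation": [0.35,0,0.19],"dr": [0,0,0],"grip": -1},{"translation": [0.35,0,0.19],"dr": [0,0,0],"grip": -1},{"translation": [0.35,0,0.19],"dr": [0,0,0],"grip": -1},{"translation": [0.35,0,0.19],"dr": [0,0,0],"grip": -1},{"translation": [0.35,0,0.19],"dr": [0,0,0],"grip": -1},{"translation": [0.35,0,0.19],"dr": [0,0,0],"grip": -1},{"translation": [0.35,0,0.19],"dr": [0,0,0],"grip": -1},{"translation": [0.35,0,0.19],"dr": [0,0,0],"grip": -1},{"translation": [0.35,0,0.19],"dr": [0,0,0],"grip": -1},{"translation": [0.35,0,0.19],"dr": [0,0,0],"grip": -1}]}}

```text
time_s: 6.33
tool_pos: [628.7, -137.4, 122.2]
orientation: [[0.882, -0.047, 0.469], [-0.042, -0.999, -0.022], [0.47, 0.0, -0.883]]
contact_force: [-1.2, -0.0, 0.9]
opening: 0.6
finger_force: 0.8
```

Request:
{"op": "drive_tool", "data": {"increments": [{"translation": [0.27,0,0.14],"dr": [0,0,0],"grip": -1},{"translation": [0.27,0,0.14],"dr": [0,0,0],"grip": -1},{"translation": [0.27,0,0.14],"dr": [0,0,0],"grip": -1},{"translation": [0,0,0],"dr": [0,0,0],"grip": -1},{"translation": [0,0,0],"dr": [0,0,0],"grip": -1},{"translation": [0,0,0],"dr": [0,0,0],"grip": -1}]}}

```text
time_s: 6.83
tool_pos: [637.3, -137.6, 122.1]
orientation: [[0.882, -0.047, 0.469], [-0.042, -0.999, -0.022], [0.469, -0.0, -0.883]]
contact_force: [-0.7, -0.3, 0.1]
opening: 0.2
finger_force: 0.0
```

```bash
python3 look.py pics/m4.png
```

```text
[ 637.33602141 -137.64052634  122.0644027 ] [-0.70558289 -0.25386896  0.11521923] 6.8333
```

View pics/m4.png

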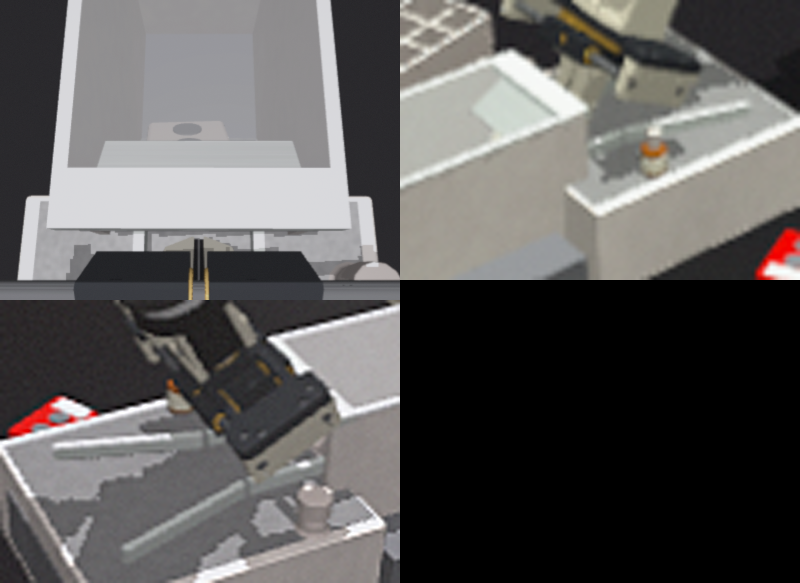

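Seen through the clear cover, the cartridge's top is at about (187,130), tipped over onto the chute, with the flap swung in above it. I'll wait half a second and compare numerically to see whether it is still sliding.

Request:
{"op": "drive_tool", "data": {"increments": [{"translation": [0,0,0],"dr": [0,0,0],"grip": -1},{"translation": [0,0,0],"dr": [0,0,0],"grip": -1},{"translation": [0,0,0],"dr": [0,0,0],"grip": -1},{"translation": [0,0,0],"dr": [0,0,0],"grip": -1},{"translation": [0,0,0],"dr": [0,0,0],"grip": -1},{"translation": [0,0,0],"dr": [0,0,0],"grip": -1}]}}

```text
time_s: 7.48
tool_pos: [637.4, -137.7, 122.2]
orientation: [[0.882, -0.047, 0.469], [-0.042, -0.999, -0.022], [0.47, 0.0, -0.883]]
contact_force: [-0.1, -0.0, 0.4]
opening: 0.5
finger_force: 0.0
```

```bash
python3 - <<'E'
from h import *
s=state(); w=get_image("wrist")["frame"]; cv2.imwrite("pics/w5.png",w[:,:,::-1])
a=cv2.imread("pics/m4.png")[:300,:400].astype(int); b=w[:300,120:520,::-1].astype(int)
d=abs(a-b).max(2)[:230]; ys,xs=np.where(d>25); print(len(ys), (xs.min(),xs.max(),ys.min(),ys.max()) if len(ys) else "")
print("now col 187, rows 60-230:",b[60:230:5,187,1]); print("old:",a[60:230:5,187,1])
print("now col 120:",b[130:175:3,120,1])
print("row 110..135 now col 130-245"); 
for r in range(60,145,12): print(r,b[r,120:280:6,1])
E
```

```text
3286 (np.int64(23), np.int64(374), np.int64(0), np.int64(228))
now col 187, rows 60-230: [151 152 153 152 152 153 153 153 153 165 167 168 179 179 184 182 182 182
 182 182 181 160 217 217 217 217 217 217 217 217 217 217 217 217]
old: [152 152 152 153 152 153 154 153 154 153 155 155 155 140 140 160 149 184
 184 184 185 184 217 217 217 217 218 217 217 217 217 217 217 217]
now col 120: [144 144 143 144 143 144 143 143 142 143 143 143 144 217 217]
row 110..135 now col 130-245
60 [142 143 144 144 147 151 151 152 151 152 152 152 152 152 152 152 153 153
 153 152 152 152 150 142 142 141 139]
72 [141 144 144 144 150 152 152 153 152 153 153 153 152 152 153 152 153 152
 153 152 153 152 152 143 142 141 141]
84 [143 143 144 144 152 152 153 153 153 153 152 153 153 153 153 153 152 153
 154 153 153 152 153 143 142 141 141]
96 [144 144 144 145 152 152 153 153 154 154 153 154 153 153 153 153 154 154
 153 153 153 153 153 143 141 141 142]
108 [143 144 144 145 155 167 167 160 137 136 137 167 167 167 150 154 154 154
 154 154 154 154 154 142 142 142 142]
120 [143 143 144 162 168 181 181 181 180 179 179 179 178 168 154 155 155 154
 154 154 154 154 154 143 142 141 141]
132 [143 143 148 182 182 182 182 183 182 183 183 183 183 183 165 154 154 155
 154 154 155 155 154 143 142 142 141]
144 [143 142 143 182 182 182 182 182 182 182 182 182 182 182 164 159 159 158
 159 160 160 157 158 156 142 141 142]
```

The cartridge has moved further in and the flap has dropped. I'll draw the fingers back along the lane, then lift.

Request:
{"op": "drive_tool", "data": {"increments": [{"translation": [-0.35,0,-0.19],"dr": [0,0,0],"grip": -1},{"translation": [-0.53,0,-0.28],"dr": [0,0,0],"grip": -1},{"translation": [-0.71,0,-0.38],"dr": [0,0,0],"grip": -1},{"translation": [-0.71,0,-0.38],"dr": [0,0,0],"grip": -1},{"translation": [-0.71,0,-0.38],"dr": [0,0,0],"grip": -1},{"translation": [-0.71,0,-0.38],"dr": [0,0,0],"grip": -1},{"translation": [-0.71,0,-0.38],"dr": [0,0,0],"grip": -1},{"translation": [-0.71,0,-0.38],"dr": [0,0,0],"grip": -1},{"translation": [-0.71,0,-0.38],"dr": [0,0,0],"grip": -1},{"translation": [-0.71,0,-0.38],"dr": [0,0,0],"grip": -1},{"translation": [-0.71,0,-0.38],"dr": [0,0,0],"grip": -1},{"translation": [-0.71,0,-0.38],"dr": [0,0,0],"grip": -1}]}}

```text
time_s: 8.53
tool_pos: [546.1, -133.4, 122.5]
orientation: [[0.882, -0.047, 0.469], [-0.042, -0.999, -0.022], [0.47, 0.0, -0.883]]
contact_force: [-0.2, 0.5, -0.1]
opening: 0.5
finger_force: 0.0
```

Request:
{"op": "drive_tool", "data": {"increments": [{"translation": [1.0,0,-1.87],"dr": [0,0,0],"grip": -1},{"translation": [1.0,0,-1.87],"dr": [0,0,0],"grip": -1},{"translation": [1.0,0,-1.87],"dr": [0,0,0],"grip": -1},{"translation": [1.0,0,-1.87],"dr": [0,0,0],"grip": -1},{"translation": [1.0,0,-1.87],"dr": [0,0,0],"grip": -1},{"translation": [1.0,0,-1.87],"dr": [0,0,0],"grip": -1},{"translation": [1.5,0,0.8],"dr": [0,0,0],"grip": -1},{"translation": [1.5,0,0.8],"dr": [0,0,0],"grip": -1},{"translation": [1.5,0,0.8],"dr": [0,0,0],"grip": -1},{"translation": [0,0,0],"dr": [0,0,0],"grip": -1},{"translation": [0,0,0],"dr": [0,0,0],"grip": -1}]}}

```text
time_s: 9.45
tool_pos: [597.9, -135.6, 249.0]
orientation: [[0.882, -0.046, 0.468], [-0.041, -0.999, -0.021], [0.469, -0.0, -0.883]]
contact_force: [-0.6, 0.7, 0.3]
opening: 0.1
finger_force: 0.0
```

```bash
python3 look.py pics/m5.png
```

```text
[ 597.8793459  -135.60506717  249.04179308] [-0.59624613  0.68353871  0.3204425 ] 9.45
```

View pics/m5.png

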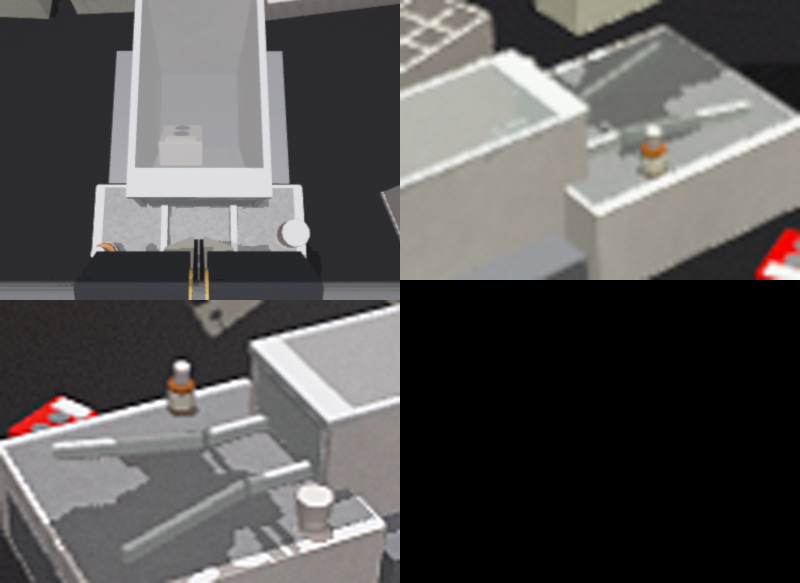

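The deck is clear, the flap hangs flat in the doorway, and the vial and jar are where they were. The cartridge lies nose-down at the foot of the chute; its rear face, at about (181,152), puts its origin roughly 90 mm behind the flap. A final check will tell me whether it is at rest.

Request:
{"op": "drive_tool", "data": {"increments": [{"translation": [0,0,0],"dr": [0,0,0],"grip": -1},{"translation": [0,0,0],"dr": [0,0,0],"grip": -1},{"translation": [0,0,0],"dr": [0,0,0],"grip": -1},{"translation": [0,0,0],"dr": [0,0,0],"grip": -1},{"translation": [0,0,0],"dr": [0,0,0],"grip": -1},{"translation": [0,0,0],"dr": [0,0,0],"grip": -1}]}}

```text
time_s: 10.1
tool_pos: [598.2, -135.9, 249.6]
orientation: [[0.882, -0.047, 0.469], [-0.042, -0.999, -0.022], [0.47, 0.0, -0.883]]
contact_force: [-0.1, 0.3, -0.0]
opening: 0.5
finger_force: 0.0
```

```bash
python3 - <<'E'
from h import *
a=cv2.imread("pics/m5.png")[:300,:400].astype(int); b=get_image("wrist")["frame"][:300,120:520,::-1].astype(int)
d=abs(a-b).max(2)
print("cart area",(d[110:170,140:250]>20).sum(),"all",(d>20).sum())
g=get_image("side")["frame"][185:270,295:415,::-1]
c2=cv2.resize(g,(400,283),interpolation=cv2.INTER_CUBIC).astype(int)
print("side",(abs(c2-cv2.imread("pics/m5.png")[300:583,:400])[:,180:].max(2)>20).sum())
s=np.array([0,0]);
for r in (137,138,150): print(b[r,150:215:4,1])
if (d[110:170,140:250]>20).sum()<60: print(hand_in())
E
```

```text
cart area 111 all 2473
side 774
[151 151 152 175 187 188 188 185 184 183 185 186 175 163 162 161 162]
[150 151 154 175 188 188 189 188 187 186 186 185 175 163 162 162 161]
[151 151 174 190 190 190 190 190 190 190 190 190 189 172 168 167 166]
```

The arm was still settling by about 0.6 mm between those pictures. I'll compare the cartridge's shift with the box's shift over one more wait.

```bash
python3 - <<'E'
from h import *
cv2.imwrite("pics/w6.png",get_image("wrist")["frame"])
E
```

Request:
{"op": "drive_tool", "data": {"increments": [{"translation": [0,0,0],"dr": [0,0,0],"grip": -1},{"translation": [0,0,0],"dr": [0,0,0],"grip": -1},{"translation": [0,0,0],"dr": [0,0,0],"grip": -1},{"translation": [0,0,0],"dr": [0,0,0],"grip": -1},{"translation": [0,0,0],"dr": [0,0,0],"grip": -1},{"translation": [0,0,0],"dr": [0,0,0],"grip": -1},{"translation": [0,0,0],"dr": [0,0,0],"grip": -1},{"translation": [0,0,0],"dr": [0,0,0],"grip": -1}]}}

```text
time_s: 10.92
tool_pos: [598.2, -135.9, 249.6]
orientation: [[0.882, -0.047, 0.469], [-0.042, -0.999, -0.022], [0.47, -0.0, -0.883]]
contact_force: [-0.3, 0.7, 0.1]
opening: 0.4
finger_force: 0.0
```

```bash
python3 - <<'E'
from h import *
f=lambda i:i[:,:,1].astype(np.float32)
a=f(cv2.imread("pics/w6.png")); b=f(get_image("wrist")["frame"])
ok=[]
for n,(r0,r1,c0,c1) in dict(cart=(115,168,270,340),box=(165,240,210,430)).items():
    p,_=cv2.phaseCorrelate(a[r0:r1,c0:c1].copy(),b[r0:r1,c0:c1].copy()); ok.append(p); print(n,p,(abs(a-b)[r0:r1,c0:c1]>20).sum())
if np.hypot(*np.subtract(*ok))<0.6: print(hand_in())
E
```

```text
cart (-0.03719848254549163, -0.026366027208172937) 0
box (0.46784803296881705, 0.5117860664489484) 2
```

Neither the cartridge area (0 pixels changed) nor the box area (2 pixels changed) is moving, so the box's correlation shift is just noise. The cartridge is at rest, and I'm handing in.

```bash
python3 -c "
from station import *
print(hand_in())"
```

```text
the job is handed in; nothing more can be done
None
```

I handed the job in at about 11 s; no verdict came back. The last pictures show the cartridge at rest at the foot of the chute, the flap shut, the fingers clear and the vial and jar unmoved.

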